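# Fish a specimen jar out of the gap between two machines and present it to the scanner

## Task

The red-capped jar has slipped deep into the gap between the label printer and the tube sealer: take the hooked pick from its blue sleeve, take hold of its handle, reach in behind the jar and drag it out to the table in front. Put the pick down, standing upright on the table clear of the jar, then stand the jar on the middle of the scanner's pad with its label squarely facing the scanner's window. Keep the jar from tipping over and leave everything else where it is.

Things in the scene. Friction and masses are not known exactly. Their poses are not given: they have to be found in the camera images.
- station: Fixed pair of desk machines, white label printer (left) and grey tube sealer (right), each 130 wide, 200 deep, 140 mm high, with a gap between them 48 mm wide, 110 mm deep, open at front and top; a black panel, as high, closes its back. Origin: on the table, middle of the gap's front mouth, in the plane of the machines' front faces. x points into the gap, z up.
- jar: Jar, white body, red cap, 32 mm across, 42 mm high, 50 to 100 g, upright in the gap at the start, its middle 43 to 58 mm behind the mouth: too deep for fingers. Origin: middle of its underside. x points out through its label (black patch on the side); a white stripe on the cap runs from the cap's middle towards the label. z up.
- pick: Hooked pick, 100 g. Orange handle block 70 x 28 x 44 mm (long, wide, high). From its front end a steel bar, 10 mm wide, at 36-44 mm above the underside, leads to a steel blade 20 mm wide, 4 mm thick, bent straight down to underside level. Stands by itself on handle and blade. Origin: underside level, below handle middle. x along the bar to the blade (bar from x = 35, blade at 139-143 mm), z up.
- pick_blade (a point): Middle of the near (handle-side) face of the pick's blade, 12 mm above its lower edge.
- sleeve: Fixed blue roofed box on the table, 105 long, 50 wide, 57 mm high, inside 40 wide, 52 mm high, open at one end only. Origin: on the table, middle of the open end; x points out of it. At the start the pick's handle is inside, its front 20 mm behind the open end; only some 85 mm of bar and blade stick out along x. It must be drawn straight out by about 95 mm to be free.
- scanner: Fixed scanner: black box 50 x 80 x 80 mm whose window faces its x direction, and, 75 mm in front of the window, a black rubber pad 62 x 62 x 4 mm with a green disc 44 mm across and a yellow mark on the side nearest the window. Origin: on the table under the pad's middle. x points from the window towards the pad and beyond; window plane at x = -75 mm.
- pad (a point): Middle of the pad's upper face, 4 mm above the table.
- window (a point): Middle of the scanner's window, 25 mm above the table.
- label_roll: Bystander: roll of paper labels, 70 mm across, 30 mm high, lying on the white printer left of the gap. Origin: middle of its underside.
- sanitizer: Bystander: clear bottle with blue cap, 60 mm across, 160 mm high, standing on the table. Origin: middle of its underside.
- mug: Bystander: white mug, 80 mm across, 90 mm high. Origin: middle of its underside.
- jar_blue: Bystander: jar like the red-capped one, but with a blue cap; not the one wanted. Origin: middle of its underside.
- jar_green: Bystander: jar like the red-capped one, but with a green cap; not the one wanted. Origin: middle of its underside.
- mouse: Bystander: black computer mouse, 105 x 60 x 34 mm. Origin: middle of its underside.

How it is judged (in metres and radians):
On the way, in this order (a step that is already met when the one before it is completed fails the run):
1. the pick, held by its handle, touches the jar with its blade low and deep in the gap (contact force between pick and jar above 0.05 N and x of pick_blade in the frame of station above 0.055 m and height (world z) of pick_blade below 0.035 m and x of the grasp point in the frame of pick below 0.05 m), for 0.04 s.
2. the jar stands upright on the table in front of the gap, wholly outside it (x of jar in the frame of station below -0.016 m and angle between jar's own z axis and vertical below 0.15 rad and height (world z) of jar below 0.006 m), for 0.2 s.
At the end, for the whole second after the job is handed in: The red-capped jar stands upright (0.1 rad) and still on the pad, within 12 mm of its middle, label facing the window (window middle within 22 mm sideways of the label direction, about 16 degrees); the pick stands upright (0.12 rad) and still on the table, clear of the jar (horizontal distance between jar and pad below 0.012 m and height (world z) of jar between 0.001 and 0.008 m and angle between jar's own z axis and vertical below 0.1 rad and x of window in the frame of jar above 0.03 m and y of window in the frame of jar between -0.022 and 0.022 m and linear speed of each of jar, pick below 0.02 m/s and angular speed of each of jar, pick below 0.3 rad/s and height (world z) of pick below 0.008 m and angle between pick's own z axis and vertical below 0.12 rad and contact force between pick and jar below 0.01 N); the robot touches nothing.
It fails at once if the red-capped jar tipped over (angle between jar's own z axis and vertical above 0.7 rad).
It fails at once if a bystander was moved by more than 20 mm (distance of any of label_roll, sanitizer, mug, jar_blue, jar_green, mouse from where it was at the start of the episode above 0.02 m).
It also fails if it takes over 72 s, if anything falls off the work surface, if the arm or the gripper's body presses on something with over 40 N, if the wrist force passes 120 N, or if a joint passes its speed limit or range.

## Robot

A 6-joint arm with a two-finger parallel gripper is mounted at the origin on the work surface. World frame = base frame: x ahead of the robot, y to its left, z up, the work surface at z = 0. Lengths are in m, angles in degrees, forces in N, time in s.
With the tool pointing down it reaches from about 0.25 to 0.8 m from the base axis. Payload 8.5 kg.
Tool frame: the origin (TCP) lies on the centre line of the jaws, within the pads' length; the fingertips stand 17 mm ahead of it and the grasp point (between the pads) lies 2 mm behind it; z points along the fingers, y is the line along which they close (so a half turn about z gives the same grasp; the last joint's range is limited). The gripper opens to 85 mm and grips with 20 to 120 N. Pads are 22 mm wide; open, the fingers measure 114 mm over their backs; the gripper's body (76 mm by 85 mm) begins 54 mm behind the grasp point. The pads swing forward as they close: fully open they stand 13 mm farther back than shut.
Start: joints at [75.172, 13.648, -0.773, 75.585, 0, 90], TCP at [0.134, 0.507, 0.225] pointing down, gripper open.
Joint ranges: [-152.45, 152.45], [-59.26, 108.67], [-65.41, 83.53], [-104.44, 129.93], [-82.83, 76.93], [-180, 180]. Speed limits (degrees/s): [127.2, 127.2, 159.86, 180, 180, 180].

## Interface

Orientations are given as a 3x3 rotation matrix whose columns are the frame's x, y, z axes.
In Python, from cell import get_state, camera, camera_info, finish_job gives the robot as it stands.
- The arm moves only by the shell command python3 -m jog 'ROWS' [OPENING] [FORCE]. ROWS is text: rows parted by semicolons, each of 4 numbers parted by spaces: the shift along the world's x, y, z scaled (see below), then the turn about the world's z scaled (see below). In form: tx ty tz roll; .... A call has 1 to 20 rows; each row shifts and turns the commanded pose from where the row before left it; what a row does not reach is not made up. The controller multiplies each number of a shift by 30 mm and each number of a turn by 6 degrees. A row lasts 1/12 s, in which the tool goes at most 41.7 mm and 7.16 degrees, less where a joint would pass 70% of its speed; a pose out of reach is approached as far as the arm can. A call with a number of a shift or a turn outside -1 to 1 is refused whole. A call with a gripper value outside its range is refused whole. OPENING is the gripper's target within -1 to 1 (fully open at 1, half-way at 0, shut at -1), set as the call begins (- or left out, the last holds). The fingers move at their own pace and stop on an object; FORCE is the grip in N (left out, the last holds). Time passes only in rows, so rows that do not move let the fingers close. It gives the time, the measured TCP pose, the force, the opening and the grip force at its end, in the units of the state.
- get_state(): the state, without advancing time (a new reading comes with each control period).
- camera(name): name is "side" or "top"; returns the picture (420x560x3 uint8, red, green, blue); there is no depth.
- camera_info(name): a dict with "K" (3x3 intrinsics, pixels), "k1" (the pictures are not rectified: a ray, as slopes to the right and down, at radius r is drawn at 1 + k1 r^2 times it, then the intrinsics apply), "rvec" (rotation vector, rad) and "tvec" (3), from world to camera coordinates, as OpenCV has them. Camera axes: x right, y down, z forward; pixel columns grow to the right and rows downward; lengths in m; the calibration is good to about 2 mm. A picture is of the moment at which its call begins. camera_info takes no time and is no camera call.
- finish_job(): hands the job in; it is judged then, once.
The state is a dict: "t": time; "joint_positions": joint angles; "qvel": joint speeds; "tau": joint torques, N m; "tool_pos": TCP position; "tool_rot": TCP orientation; "contact_force": force on the tool from outside, world axes, zero at the start; "torque": the same for the moment, N m; "opening": finger opening in m; "gripper_force": force on a finger pad.
Only numpy, scipy, OpenCV 4.12 (cv2) and the standard library are available. Lean on these libraries where they do the work, as an engineer would, in place of code of your own. Each camera call takes 0.05 s, during which the arm holds its last target. There are 200 camera calls.

## Working session

There is one attempt and no reset: what is moved stays moved. The work goes in short steps, Python scripts to look and compute and a shell command to move; the robot and the scene stay as the last step left them, time stands still between calls to the robot, and variables do not carry over. Pictures are saved under pics/ and viewed, at most 10 in all, crops included, and the job is handed in when it is done.

```bash
mkdir -p pics; ls; python3 - <<'E'
from cell import *
import cv2
for n in ("top","side"):
    im=camera(n); cv2.imwrite(f"pics/{n}0.png",im[:,:,::-1]); i=camera_info(n); print(n,i)
s=get_state(); print(s['t'],s['tool_pos'],s['tool_rot'],s['opening'])
E
```

```text
pics
top {'K': array([[394.3542984 ,   0.        , 281.11987344],
       [  0.        , 394.3542984 , 211.0210688 ],
       [  0.        ,   0.        ,   1.        ]]), 'k1': -0.09269836064257721, 'rvec': array([ 2.12722607, -2.1696572 ,  0.17815234]), 'tvec': array([-0.01428131,  0.53395459,  1.0133602 ])}
side {'K': array([[439.1356254 ,   0.        , 283.6528115 ],
       [  0.        , 439.1356254 , 203.36041947],
       [  0.        ,   0.        ,   1.        ]]), 'k1': -0.05334319070199732, 'rvec': array([ 2.13008672, -0.0599511 ,  0.0405347 ]), 'tvec': array([-0.55332293,  0.08765667,  1.13414677])}
0.1 [0.13423678 0.50714039 0.22424143] [[-9.66705013e-01  2.55893090e-01 -3.80894079e-04]
 [ 2.55893369e-01  9.66704193e-01 -1.25993743e-03]
 [ 4.58026208e-05 -1.31545610e-03 -9.99999134e-01]] 0.08573332455014643
```

View pics/top0.png

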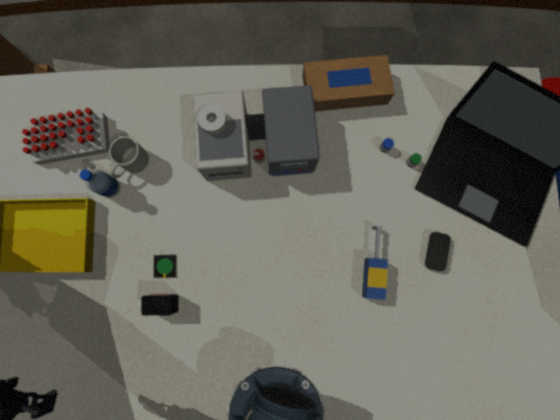

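View pics/side0.png

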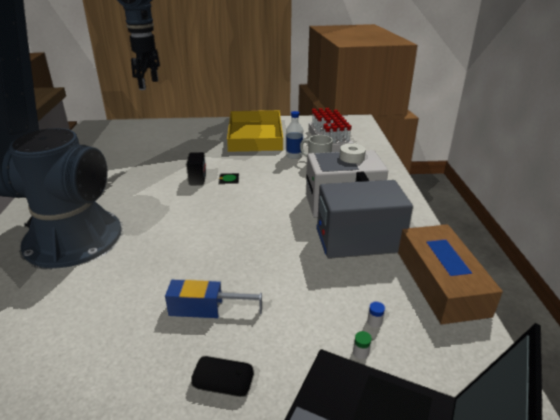

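The top view shows the station at about (190–320, 85–180) with the red jar at (259,155). The sleeve is at (376,279) with the pick bar running up to (375,228), and the scanner pad is at (165,267). The side view confirms the layout. Next I'll enlarge the parts that matter.

```bash
cat > h.py <<'E'
import numpy as np, cv2
from cell import *
def par(n):
    i=camera_info(n); R=cv2.Rodrigues(i['rvec'])[0]; return i['K'],np.array([i['k1'],0,0,0.]),R,i['tvec'],i['rvec']
def ray(n,uv):
    K,d,R,t,_=par(n); p=cv2.undistortPoints(np.array(uv,float).reshape(-1,1,2),K,d).reshape(-1,2)
    return -R.T@t, np.c_[p,np.ones(len(p))]@R
def on(n,uv,z):
    c,d=ray(n,uv); return c+d*((z-c[2])/d[:,2])[:,None]
def proj(n,P):
    K,d,R,t,rv=par(n); return cv2.projectPoints(np.array(P,float).reshape(-1,3),rv,t,K,d)[0].reshape(-1,2)
def crop(im,x,y,w,h,s): return cv2.resize(im[y:y+h,x:x+w],(w*s,h*s),interpolation=cv2.INTER_CUBIC)
E
python3 - <<'E'
from h import *
t=cv2.imread('pics/top0.png'); s=cv2.imread('pics/side0.png')
o=np.zeros((600,800,3),np.uint8)
def put(c,x,y): o[y:y+c.shape[0],x:x+c.shape[1]]=c
put(crop(t,240,105,45,80,7),0,0)       #gap 315x560
put(crop(t,355,220,45,85,6),320,0)     #sleeve 270x510
put(crop(t,140,250,40,68,5),595,0)    #scanner
put(crop(s,215,280,55,40,3),595,350)
cv2.imwrite('pics/m0.png',np.clip(o*1.5,0,255))
E
```

```text
[ WARN:0@0.189] global loadsave.cpp:1063 imwrite_ Unsupported depth image for selected encoder is fallbacked to CV_8U.
```

View pics/m0.png

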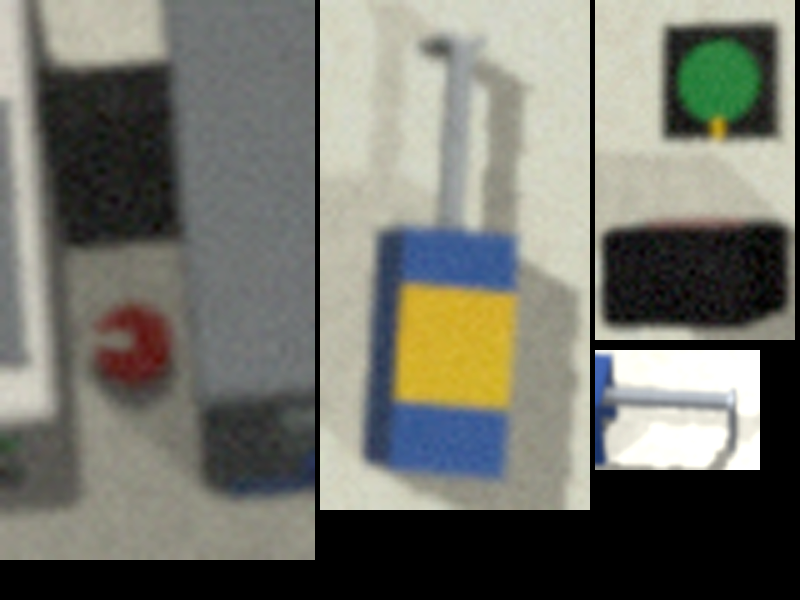

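The montage shows the cap stripe pointing left in the image (about +y). The panel foot is at the crop's (68–182, 243), the bar runs straight from the sleeve to the blade at (450,45), and the pad is a clean square with the yellow mark towards the scanner.

```bash
python3 - <<'E'
from h import *
np.set_printoptions(precision=4,suppress=True)
g=lambda x,y:((x)/7+240-.43,(y)/7+105-.43)
print('printer top corner/edge z.14',on('top',[g(57,415),g(38,70)],.14))
print('sealer top',on('top',[g(203,400),g(165,65)],.14))
print('panel foot z0',on('top',[g(68,245),g(182,240)],0))
print('sealer/printer foot front',on('top',[g(80,505),g(205,490)],0))
t=cv2.imread('pics/top0.png'); h=cv2.cvtColor(t,cv2.COLOR_BGR2HSV)
def mask(lo,hi,box,smin=110,vmin=40):
    m=cv2.inRange(h,(lo,smin,vmin),(hi,255,255)); z=np.zeros_like(m); x,y,w,hh=box; z[y:y+hh,x:x+w]=m[y:y+hh,x:x+w]; return z
m=mask(0,10,(245,140,30,30),90)|mask(170,180,(245,140,30,30),90)
c=max(cv2.findContours(m,0,1)[0],key=cv2.contourArea); (u,v),r=cv2.minEnclosingCircle(c); print('cap',u,v,r,on('top',[(u,v)],.042))
st=g(105,342); print('stripe',on('top',[st],.042))
m=mask(40,85,(150,250,30,30)); c=max(cv2.findContours(m,0,1)[0],key=cv2.contourArea); (u,v),r=cv2.minEnclosingCircle(c); print('disc',u,v,r,on('top',[(u,v)],.004))
q=lambda x,y:(x/5+140-.4-595/5,y/5+250-.4)
print('pad corners',on('top',[q(665,28),q(776,24),q(778,137),q(666,138)],.004),'mark',on('top',[q(718,128)],.004))
p=lambda x,y:((x-320)/6+355-.42,y/6+220-.42)
print('yellow? sleeve roof corners',on('top',[p(400,232),p(516,236),p(502,478),p(386,468)],.057))
print('bar',on('top',[p(458,70),p(451,225)],.044), 'blade top',on('top',[p(455,40)],.044))
# bar direction by mask-free column centroid
P=[]
for y in range(232,256):
    row=t[y,365:385].astype(float).mean(1)
print('side foot blade', on('side',[(215-.33+(735-595)/3,280-.33+100/3)],0))
E
```

```text
printer top corner/edge z.14 [[0.6376 0.0566 0.14  ]
 [0.7666 0.0628 0.14  ]]
sealer top [[0.6421 0.0051 0.14  ]
 [0.7676 0.017  0.14  ]]
panel foot z0 [[0.7486 0.0615 0.    ]
 [0.7499 0.0148 0.    ]]
sealer/printer foot front [[0.6391 0.0574 0.    ]
 [0.6444 0.007  0.    ]]
cap 258.6428527832031 154.0 5.52786111831665 [[0.6923 0.0334 0.042 ]]
stripe [[0.6941 0.0445 0.042 ]]
disc 164.39041137695312 265.9520568847656 8.73304557800293 [[0.3937 0.296  0.004 ]]
pad corners [[0.4233 0.3265 0.004 ]
 [0.4247 0.265  0.004 ]
 [0.3634 0.2631 0.004 ]
 [0.3636 0.3248 0.004 ]] mark [[0.3687 0.2962 0.004 ]]
yellow? sleeve roof corners [[ 0.4024 -0.2482  0.057 ]
 [ 0.3993 -0.2992  0.057 ]
 [ 0.2958 -0.2876  0.057 ]
 [ 0.3016 -0.2373  0.057 ]]
bar [[ 0.4737 -0.2809  0.044 ]
 [ 0.4052 -0.2741  0.044 ]] blade top [[ 0.4871 -0.2803  0.044 ]]
side foot blade [[ 0.4904 -0.2913  0.    ]]
```

```bash
python3 -m jog '0.5 -0.9 0 0.1;0.5 -0.9 0 0.1;0.5 -0.9 0 0.1;0.5 -0.9 0 0.1;0.5 -0.9 0 0.1;0.5 -0.9 0 0.1;0.5 -0.9 0 0.1;0.5 -0.9 0 0.1;0.5 -0.9 0 0.1;0.5 -0.9 0 0.1;0.5 -0.9 0 0.1;0.5 -0.9 0 0.1;0.5 -0.9 0 0.1;0.5 -0.9 0 0.1;0.5 -0.9 0 0.1;0.5 -0.9 0 0;0.5 -0.9 0 0;0.5 -0.9 0 0;0.5 -0.9 0 0;0.5 -0.9 0 0' 1 60
```

```text
t: 1.77
tool_pos: [0.4346, -0.0341, 0.2246]
tool_rot: [[-0.995, 0.102, -0.0], [0.102, 0.995, -0.0], [0.0, -0.0, -1.0]]
contact_force: [0.5, 1.0, -0.1]
opening: 0.0853
gripper_force: 0.0
```

```bash
python3 -m jog '0.1 -0.9 -0.5 0;0.1 -0.9 -0.5 0;0.1 -0.9 -0.5 0;0.1 -0.9 -0.5 0;0 -0.9 -0.5 0;0 -0.9 -0.5 0;0 -0.9 -0.4 0;0 -0.9 -0.4 0;0 -0.9 -0.4 0;0 0 0 0;0 0 0 0'; python3 - <<'E'
from h import *
s=get_state(); print(s['tool_pos'],s['tool_rot'][:,1] if hasattr(s['tool_rot'],'shape') else s['tool_rot'], s['joint_positions'])
E
```

```text
t: 2.68
tool_pos: [0.4455, -0.2763, 0.0976]
tool_rot: [[-0.995, 0.104, -0.002], [0.104, 0.995, 0.001], [0.002, 0.001, -1.0]]
contact_force: [-1.5, 1.6, -0.6]
opening: 0.0855
gripper_force: 0.0
[ 0.44546609 -0.2762801   0.09760831] [1.03895029e-01 9.94587798e-01 9.66982475e-04] [-3.18063345e+01  1.79684705e+01 -1.42157714e+01  5.79464661e+01
 -1.74686028e-03 -2.58428788e+01]
```

```bash
python3 -m jog '0 -0.07 -0.5 0;0 0 -0.5 0;0 0 -0.5 0;0 0 -0.43 0;0 0 0 0'; python3 -m jog '0 0 0 0;0 0 0 0;0 0 0 0;0 0 0 0;0 0 0 0;0 0 0 0;0 0 0 0;0 0 0 0' -1 50
```

```text
t: 3.1
tool_pos: [0.4452, -0.2759, 0.0392]
tool_rot: [[-0.995, 0.101, -0.003], [0.101, 0.995, 0.002], [0.003, 0.002, -1.0]]
contact_force: [-0.4, 0.2, -0.4]
opening: 0.0851
gripper_force: 0.0
t: 3.77
tool_pos: [0.4464, -0.2777, 0.041]
tool_rot: [[-0.995, 0.102, 0.0], [0.102, 0.995, -0.0], [-0.0, -0.0, -1.0]]
contact_force: [-0.4, 0.1, 0.1]
opening: 0.0003
gripper_force: 0.0
```

```bash
python3 - <<'E'
from h import *
t=camera('top'); s=camera('side')
o=np.zeros((600,800,3),np.uint8)
a=crop(t,340,190,65,120,5); o[:a.shape[0],:a.shape[1]]=a
b=crop(s,150,210,155,120,3); o[:b.shape[0],330:330+b.shape[1]]=b
cv2.imwrite('pics/m1.png',np.clip(o[:,:,::-1]*1.4,0,255).astype(np.uint8)); s=get_state();print(s['t'],s['opening'],s['gripper_force'],s['tool_pos'])
print(proj('top',[s['tool_pos']]),proj('side',[s['tool_pos']]))
E
```

```text
3.8667 -0.00013508044583418087 0.0 [ 0.44633517 -0.27765385  0.04089869]
[[376.63762432 241.59719924]] [[239.37619521 294.82003682]]
```

View pics/m1.png

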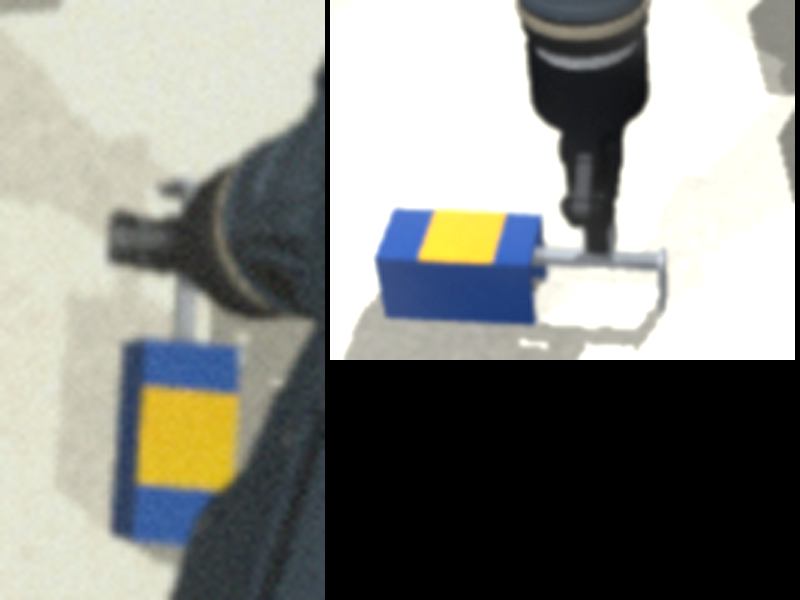

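In m1 the fingers are shut, right at the bar near (598,254), with nothing gripped. I need a closer look at fingertip height against the bar.

```bash
python3 - <<'E'
from h import *
s=camera('side'); p=get_state()['tool_pos']
a=crop(s,200,265,75,56,10)
cv2.imwrite('pics/z1.png',np.clip(a[:,:,::-1].astype(float)*.9,0,255).astype(np.uint8))
for dz in (0,-.017,.02): print(dz,(proj('side',[p+[0,0,dz]])-[200,265]+.45)*10)
d=np.array([.9945,-.1045,0])
for k,z in ((0.02,.044),(0.07,.044),(.02,.036),(.07,.036)): print('bar',k,z,(proj('side',[np.array([.401,-.274,z])+k*d])-[200,265]+.45)*10)
E
```

```text
0 [[398.1326625  302.82784465]]
-0.017 [[402.22782633 362.74257439]]
0.02 [[393.21735004 230.7130941 ]]
bar 0.02 0.044 [[273.59766653 290.64553511]]
bar 0.07 0.044 [[515.81538773 299.93038489]]
bar 0.02 0.036 [[276.13836655 319.10382518]]
bar 0.07 0.036 [[517.18879699 328.41229433]]
```

View pics/z1.png

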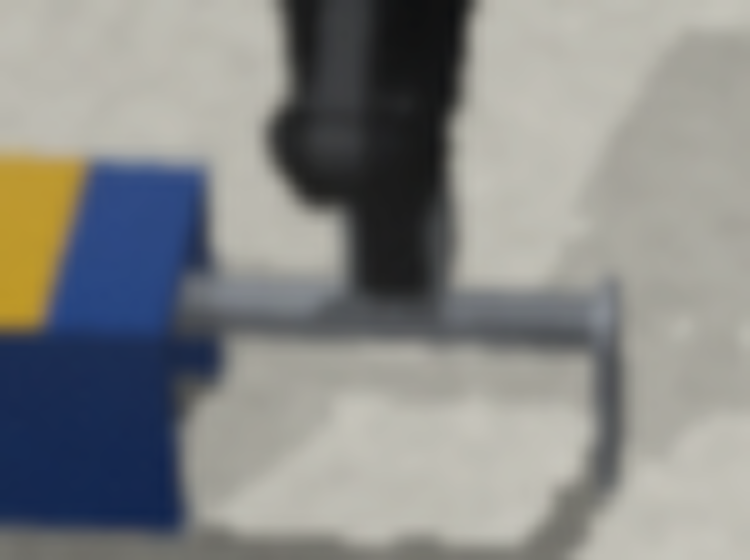

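The fingers ended on top of or beside the bar without gripping it. I'll raise, open, go deeper and close again.

```bash
python3 -m jog '0 0 0.7 0;0 0 0.7 0;0 0 0.3 0;0 0 0 0'; python3 -m jog '0 0 0 0;0 0 0 0;0 0 0 0;0 0 0 0;0 0 0 0;0 0 0 0;0 0 0 0' 1; python3 -m jog '0 0 -0.7 0;0 0 -0.7 0;0 0 -0.7 0;0 0 -0.1 0;0 0 0 0'; python3 - <<'E'
from h import *
s=camera('side'); p=get_state()['tool_pos']; print(p)
a=crop(s,180,245,100,75,8)
cv2.imwrite('pics/z2.png',np.clip(a[:,:,::-1].astype(float)*1.2,0,255).astype(np.uint8))
E
```

```text
t: 4.25
tool_pos: [0.4476, -0.2784, 0.0938]
tool_rot: [[-0.995, 0.102, 0.003], [0.102, 0.995, -0.002], [-0.003, -0.002, -1.0]]
contact_force: [0.6, 1.2, -0.1]
opening: 0.0002
gripper_force: 0.0
t: 4.83
tool_pos: [0.4463, -0.2776, 0.0916]
tool_rot: [[-0.995, 0.102, -0.0], [0.102, 0.995, 0.0], [0.0, 0.0, -1.0]]
contact_force: [0.2, 0.8, -0.4]
opening: 0.0831
gripper_force: 0.0
t: 5.25
tool_pos: [0.4454, -0.2771, 0.0249]
tool_rot: [[-0.995, 0.102, -0.002], [0.102, 0.995, 0.001], [0.003, 0.001, -1.0]]
contact_force: [-0.1, -0.5, 0.6]
opening: 0.0856
gripper_force: 0.0
[ 0.44622631 -0.27753185  0.02598966]
```

View pics/z2.png

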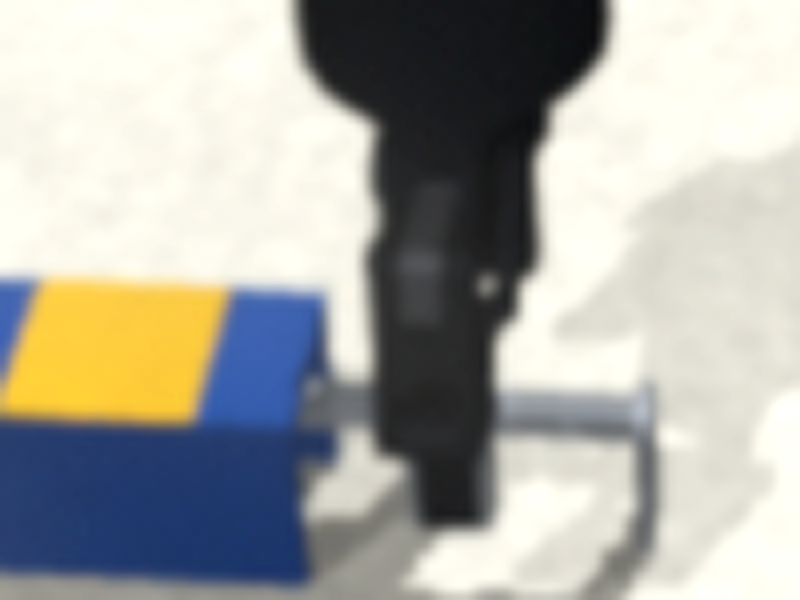

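The near finger now stands in front of the bar with its tip well below it. Closing.

```bash
python3 -m jog '0 0 0 0;0 0 0 0;0 0 0 0;0 0 0 0;0 0 0 0;0 0 0 0;0 0 0 0;0 0 0 0' -1 50;  python3 - <<'E'
from h import *
s=camera('side'); p=get_state()['tool_pos']
c,d=ray('side',[(237-.5,310.2)]); 
for y in (-.31,-.3157,-.32): k=(y-c[1])/d[0,1]; print('near tip',c+k*d[0])
E
```

```text
t: 5.97
tool_pos: [0.4465, -0.2777, 0.0262]
tool_rot: [[-0.995, 0.102, 0.0], [0.102, 0.995, -0.0], [-0.0, -0.0, -1.0]]
contact_force: [-0.4, -0.6, 4.7]
opening: 0.0083
gripper_force: 51.3
near tip [ 0.4408162  -0.31        0.03002483]
near tip [ 0.44129934 -0.3157      0.03585158]
near tip [ 0.44166381 -0.32        0.0402472 ]
```

```bash
python3 -m jog '0.2 -0.02 0 0;0.3 -0.03 0 0;0.35 -0.037 0 0;0.35 -0.037 0 0;0.35 -0.037 0 0;0.35 -0.037 0 0;0.35 -0.037 0 0;0.35 -0.037 0 0;0.35 -0.037 0 0;0.35 -0.037 0 0;0.3 -0.03 0 0;0.2 -0.02 0 0;0 0 0 0;0 0 0 0';  python3 - <<'E'
from h import *
t=camera('top'); s=camera('side')
o=np.zeros((600,800,3),np.uint8)
a=crop(t,340,190,65,120,5); o[:a.shape[0],:a.shape[1]]=a
b=crop(s,150,210,155,120,3); o[:b.shape[0],330:330+b.shape[1]]=b
cv2.imwrite('pics/m2.png',o[:,:,::-1])
E
```

```text
t: 7.18
tool_pos: [0.561, -0.2896, 0.0262]
tool_rot: [[-0.995, 0.101, 0.001], [0.101, 0.995, -0.0], [-0.001, -0.0, -1.0]]
contact_force: [-0.1, -0.8, 4.2]
opening: 0.0081
gripper_force: 51.4
```

View pics/m2.png

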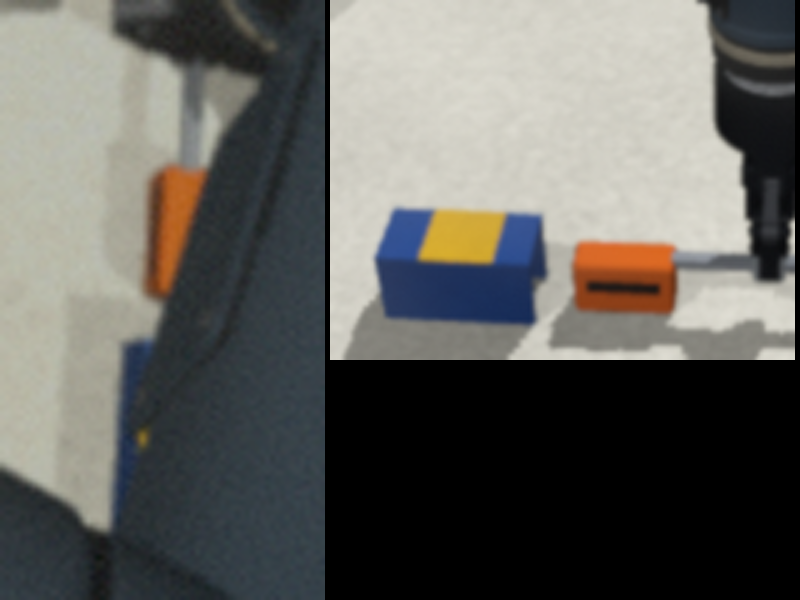

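```bash
python3 - <<'E'
from h import *
p=np.array(get_state()['tool_pos'])
for dz in (0,-.005,-.01,-.017): print(dz,(proj('side',[p+[0,-.012,dz]])-[150,210]+.33)*3+[330,0])
E
```

```text
0 [[768.23350154 289.80218988]]
-0.005 [[768.08377304 295.05693668]]
-0.01 [[767.93489548 300.27906583]]
-0.017 [[767.72788415 307.53577253]]
```

```bash
python3 -m jog '0 0 0 0;0 0 0 0;0 0 0 0;0 0 0 0;0 0 0 0;0 0 0 0' 1; python3 -m jog '0 0 0.7 0;0 0 0.7 0;0 0 0.7 0;-0.5 0.05 0 0;-0.7 0.07 0 0;-0.7 0.07 0 0;-0.7 0.07 0 0;-0.7 0.07 0 0;-0.2 0.02 0 0;0 0 0 0'; python3 - <<'E'
from h import *
t=camera('top'); s=camera('side'); p=np.array(get_state()['tool_pos']); print(p)
for n,im in (('top',t),('side',s)):
    h=cv2.cvtColor(im,cv2.COLOR_RGB2HSV); m=cv2.inRange(h,(3,170,90),(16,255,255))
    x0,y0=(355,190) if n=='top' else (210,270)
    z=np.zeros_like(m); z[y0:y0+120,x0:x0+120]=m[y0:y0+120,x0:x0+120]
    c=max(cv2.findContours(z,0,1)[0],key=cv2.contourArea); print(n,cv2.boundingRect(c),cv2.minAreaRect(c))
o=np.zeros((600,800,3),np.uint8)
a=crop(t,340,190,65,120,5); o[:a.shape[0],:a.shape[1]]=a
b=crop(s,150,210,155,120,3); o[:b.shape[0],330:330+b.shape[1]]=b
cv2.imwrite('pics/m3.png',o[:,:,::-1])
print((proj('side',[p+[0,-.05,-.017+.013],p])-[150,210]+.33)*3+[330,0])
E
```

```text
t: 7.78
tool_pos: [0.5602, -0.2895, 0.0257]
tool_rot: [[-0.995, 0.102, -0.0], [0.102, 0.995, 0.0], [0.0, -0.0, -1.0]]
contact_force: [0.6, -0.6, 0.2]
opening: 0.0797
gripper_force: 0.0
t: 8.62
tool_pos: [0.4541, -0.2789, 0.0892]
tool_rot: [[-0.995, 0.102, -0.0], [0.102, 0.995, -0.0], [0.0, -0.0, -1.0]]
contact_force: [0.6, -0.0, 0.3]
opening: 0.0854
gripper_force: 0.0
[ 0.45633649 -0.27946016  0.08928335]
top (370, 239, 12, 10) ((375.5384826660156, 244.3076934814453), (10.198039054870605, 9.021342277526855), 11.309932708740234)
side (232, 291, 33, 23) ((247.9350128173828, 302.1898193359375), (32.475990295410156, 21.445682525634766), 2.2025980949401855)
[[609.39071074 261.0590871 ]
 [610.49656096 203.47871955]]
```

View pics/m3.png

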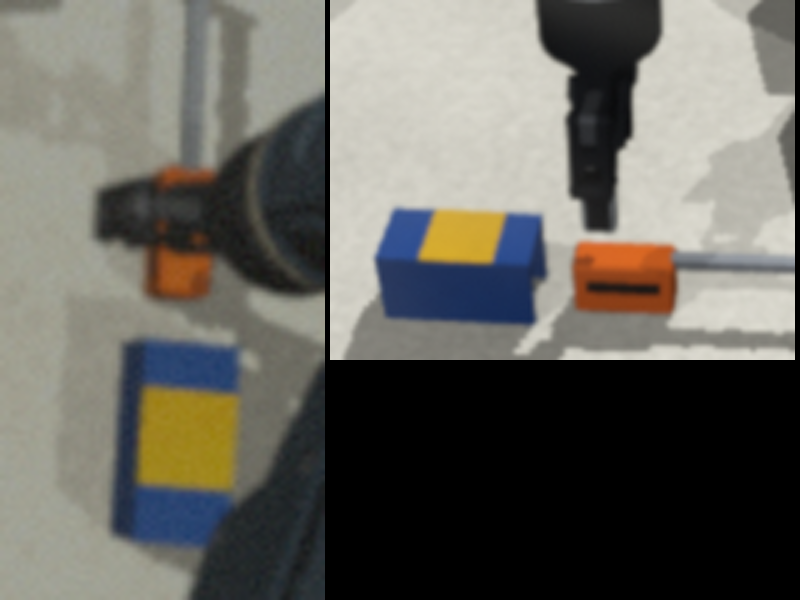

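```bash
python3 -m jog '0 0 -0.7 0;0 0 -0.7 0;0 0 -0.6 0;0 0 -0.37 0;0 0 0 0'; python3 -m jog '0 0 0 0;0 0 0 0;0 0 0 0;0 0 0 0;0 0 0 0;0 0 0 0;0 0 0 0' -1 70
```

```text
t: 9.13
tool_pos: [0.4553, -0.2784, 0.0154]
tool_rot: [[-0.995, 0.101, -0.003], [0.101, 0.995, 0.002], [0.003, 0.001, -1.0]]
contact_force: [1.2, 0.9, 0.4]
opening: 0.0855
gripper_force: 0.0
t: 9.72
tool_pos: [0.456, -0.2794, 0.0188]
tool_rot: [[-0.995, 0.102, 0.002], [0.102, 0.995, -0.001], [-0.002, -0.001, -1.0]]
contact_force: [-0.1, 0.5, 5.1]
opening: 0.0268
gripper_force: 70.2
```

```bash
python3 -m jog '0 0 0.4 0;0 0 0.8 0;0 0 0.9 0;0 0 0.9 0;0 0 0.9 0;0 0 0.9 0;0 0 0.87 0;0.3 0.7 0 0;0.3 0.7 0 0.1;0.4 0.9 0 0.1;0.4 0.9 0 0.2;0.4 0.9 0 0.2;0.4 0.9 0 0.2;0.4 0.9 0 0.2;0.4 0.9 0 0.2;0.4 0.9 0 0.2;0.4 0.9 0 0.1;0.3 0.9 0 0.1;0.12 0.65 0 0;0 0 0 0'; python3 -m jog '0 0 0 0;0 0 0 0'; python3 - <<'E'
from h import *
t=camera('top'); s=camera('side'); p=np.array(get_state()['tool_pos']); print(p)
o=np.zeros((600,800,3),np.uint8)
a=crop(t,225,80,80,120,5); o[:a.shape[0],:a.shape[1]]=a
b=crop(s,220,90,190,160,2); o[:b.shape[0],405:405+b.shape[1]]=b
cv2.imwrite('pics/m4.png',np.clip(o[:,:,::-1]*1.3,0,255).astype(np.uint8))
E
```

```text
t: 11.38
tool_pos: [0.5826, 0.0289, 0.1878]
tool_rot: [[-0.998, -0.069, 0.0], [-0.069, 0.998, 0.001], [-0.0, 0.001, -1.0]]
contact_force: [-1.3, -0.2, -1.1]
opening: 0.0265
gripper_force: 69.3
t: 11.55
tool_pos: [0.5817, 0.0252, 0.1879]
tool_rot: [[-0.998, -0.066, -0.0], [-0.066, 0.998, -0.0], [0.0, -0.0, -1.0]]
contact_force: [1.2, 0.1, -0.6]
opening: 0.0266
gripper_force: 69.3
[0.58166665 0.02457559 0.1880048 ]
```

View pics/m4.png

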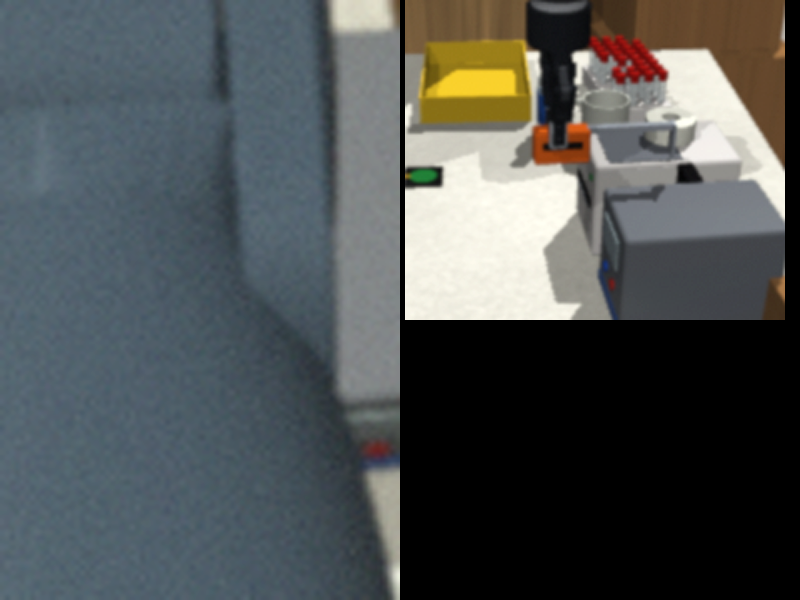

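The top view is blocked by the arm. The side view shows the pick level, with the blade at about px (353,152)–(353,169) above the gap. I'll check that against the prediction.

```bash
python3 - <<'E'
from h import *
P=np.array([.5817+.1455*.998,.0252+.1455*.066,0])
print(proj('side',[P+[0,0,.169],P+[0,0,.213]]))
t=cv2.cvtColor(cv2.imread('pics/side0.png'),cv2.COLOR_BGR2GRAY)
m=cv2.imread('pics/m4.png')
g=cv2.cvtColor(m,cv2.COLOR_BGR2GRAY)[100:180,640:700:4][::4]; print(g)
E
```

```text
[[351.1063234  166.47258348]
 [352.61628213 150.69497784]]
[[117 127 140 112 145 148 172 220 216 234 239 243 244 240 238]
 [178 145 138 142 163 155 223 232 210 217 238 242 244 241 240]
 [157 144 149 175 205 214 218 216 221 226 230 238 241 242 242]
 [143 148 203 221 226 224 212 196 200 213 220 220 225 235 238]
 [141 145 214 221 223 209 140 139 138 133 191 223 225 245 243]
 [142 132 178 215 215 209 196 164 164 197 242 254 254 254 220]
 [158 156 157 155 155 148 147 144 143 220 254 254 246 202 173]
 [103 104 102 103 105 106 105 106  91 134 190 178 149 126 182]
 [100  87 104 112 129 148 150 131  68 123 153 147 135 122 195]
 [ 74  71 104 116 134 157 160 119  74 129 151 144 130 123 199]
 [ 60  53  81 113 143 157 161 114  77 134 152 140 127 148 226]
 [ 63  50  54  72 106 131 151  97  81 136 145 135 139 224 241]
 [ 96  71  72  65  66  68  71  67  82  97 134 148 219 241 242]
 [116 119 115  96  77  76  76  74  89  82 157 224 241 242 241]
 [120 121 121 120 118 119 118 109  97 113 149 233 238 241 241]
 [119 123 123 131 131 124 132 118 150 158 170 194 204 230 234]
 [176 182 180 178 173 170 170 166 164 144  81  73  57  95 171]
 [154 151 148 147 145 144 149 149 146 107  13  16  16  23  97]
 [144 145 144 144 145 144 144 144 144 113   5  14  18  18  39]
 [144 144 145 144 145 144 145 144 144  97   7  10  17  17  19]]
```

```bash
python3 -m jog '-0.1 0.1 0 0;0 0 0 0;0 0 -0.5 0;0 0 -0.5 0;0 0 -0.5 0;0 0 0 0'; python3 - <<'E'
from h import *
s=get_state(); print(s['tool_pos'],s['contact_force'])
im=camera('side').astype(int); np.set_printoptions(linewidth=200)
b=im[150:185,335:372].mean(2).astype(int); print(b[::2,::2])
E
```

```text
t: 12.15
tool_pos: [0.5772, 0.028, 0.1404]
tool_rot: [[-0.998, -0.065, -0.004], [-0.065, 0.998, -0.0], [0.004, -0.0, -1.0]]
contact_force: [-0.5, -0.2, -1.3]
opening: 0.0263
gripper_force: 69.3
[0.57721034 0.02800571 0.14037165] [-0.51126576 -0.22584859 -1.30125594]
[[108 108  99 111 157 167 169 161 149 139 142 169 189 199 197 162 171 177 176]
 [ 95  97  86  74  96 141 177 184 189 191 192 193 192 183 151 128 164 183 184]
 [ 79  79  74  76  87 110 125 134 141 145 144 137 130 112  97 135 174 185 185]
 [ 79  77  64  78  89 112 121 122 126 126 123 118 113 105  92 145 167 185 185]
 [ 79  58  49  78  92 114 120 121 124 125 121 116 111 101  93 149 169 186 186]
 [ 79  51  39  54  85 113 120 123 125 125 121 116 108  98 115 174 185 187 186]
 [ 79  58  39  42  53  72  91 107 112 112 110 111 106 107 173 186 186 186 187]
 [ 79  81  68  62  53  52  52  55  56  59  63 101 116 169 186 186 187 187 187]
 [ 91  95  98  98  89  73  73  89  76  65  66 112 176 187 186 186 187 187 187]
 [124 123 122 122 122 121 121 125 125  96  93 107 175 187 187 187 187 187 187]
 [ 92  91  90  89  87  86  85  81  94 139 152 159 167 168 169 176 175 171 169]
 [115 120 121 123 127 127 122  63  87 138 134  65  53  41  52 119 129 127 125]
 [127 124 120 119 118 117 106  55  81 103  98  18  14  14  15  57 109 111 111]
 [111 110 111 111 110 108  98  56  82  98  92  11  10  14  14  21  91 111 111]
 [101 101 101 101 101  99  86  56  85  98  74   8   7  13  15  15  39 102 112]
 [ 98  99  98  98  98  98  80  59  89  98  69  16  14  16  22  27  36  89 109]
 [ 98  99  99  96  86  86  81  78  94  98  93  89  86  86  87  89  91  97  98]
 [ 95  95  97  96  96  96  96  96  96  96  97  97  98  98  97  97  97  97  98]]
```

```bash
python3 -m jog '0 0 -0.5 0;0 0 -0.5 0;0 0 -0.5 0;0 0 -0.5 0;0 0 -0.4 0;0 0 0 0'; python3 -m jog '0 0 -0.4 0;0 0 -0.4 0;0 0 -0.4 0;0 0 0 0;0 0 0 0'
```

```text
t: 12.7
tool_pos: [0.5781, 0.0282, 0.0698]
tool_rot: [[-0.998, -0.065, -0.002], [-0.065, 0.998, -0.0], [0.002, -0.0, -1.0]]
contact_force: [-0.8, 0.2, -0.9]
opening: 0.0265
gripper_force: 69.3
t: 13.12
tool_pos: [0.5792, 0.0284, 0.0358]
tool_rot: [[-0.998, -0.066, 0.0], [-0.066, 0.998, -0.0], [-0.0, -0.0, -1.0]]
contact_force: [-0.7, -0.5, -0.1]
opening: 0.0265
gripper_force: 69.3
```

```bash
python3 -m jog '0 0 -0.1 0;0 0 0 0;-0.1 -0.006 0 0;-0.1 -0.006 0 0;-0.1 -0.006 0 0;-0.1 -0.006 0 0;-0.1 -0.006 0 0;-0.1 -0.006 0 0;-0.1 -0.006 0 0;-0.1 -0.006 0 0;-0.15 -0.01 0 0;-0.15 -0.01 0 0;-0.15 -0.01 0 0;-0.15 -0.01 0 0'; python3 - <<'E'
from h import *
print(get_state()['tool_pos'],get_state()['contact_force'])
t=camera('top'); h=cv2.cvtColor(t,cv2.COLOR_RGB2HSV)
m=cv2.inRange(h,(0,90,40),(10,255,255))|cv2.inRange(h,(170,90,40),(180,255,255)); m[:135]=0; m[230:]=0; m[:,:235]=0; m[:,290:]=0
for c in cv2.findContours(m,0,1)[0]:
    if cv2.contourArea(c)>8: (u,v),r=cv2.minEnclosingCircle(c); print(u,v,r,cv2.contourArea(c),on('top',[(u,v)],.042))
E
```

```text
t: 14.28
tool_pos: [0.5364, 0.0258, 0.0319]
tool_rot: [[-0.998, -0.066, -0.0], [-0.066, 0.998, -0.0], [0.0, -0.0, -1.0]]
contact_force: [0.5, 0.8, -0.4]
opening: 0.0264
gripper_force: 69.3
[0.53643603 0.02583026 0.03188886] [ 0.45610144  0.79915811 -0.41627702]
```

```bash
python3 -m jog '-0.2 -0.013 0 0;-0.2 -0.013 0 0;-0.2 -0.013 0 0;-0.2 -0.013 0 0;-0.2 -0.013 0 0;-0.2 -0.013 0 0;-0.2 -0.013 0 0;-0.2 -0.013 0 0;-0.2 -0.013 0 0;-0.2 -0.013 0 0;-0.2 -0.013 0 0;-0.2 -0.013 0 0;-0.2 -0.013 0 0;-0.2 -0.013 0 0;-0.2 -0.013 0 0;-0.1 -0.006 0 0;-0.1 -0.006 0 0;-0.05 -0.003 0 0;0 0 0 0;0 0 0 0'; python3 - <<'E'
from h import *
p=np.array(get_state()['tool_pos']);print(p)
b=p+[.1435*.998,.1435*.066,0]; print('blade',b)
for n in('top','side'):
    h=cv2.cvtColor(camera(n),cv2.COLOR_RGB2HSV); m=cv2.inRange(h,(0,110,40),(10,255,255))|cv2.inRange(h,(170,110,40),(180,255,255))
    e=proj(n,[[.57,.03,.042]])[0]; print(n,'expect',e)
    for c in cv2.findContours(m,0,1)[0]:
        if cv2.contourArea(c)>4: 
            (u,v),r=cv2.minEnclosingCircle(c)
            if np.hypot(u-e[0],v-e[1])<60: print(u,v,r,cv2.contourArea(c),on(n,[(u,v)],.042))
E
```

```text
t: 16.0
tool_pos: [0.4396, 0.0196, 0.0319]
tool_rot: [[-0.998, -0.066, 0.0], [-0.066, 0.998, -0.0], [-0.0, -0.0, -1.0]]
contact_force: [-0.7, 0.4, -0.9]
opening: 0.0264
gripper_force: 69.3
[0.43961333 0.01955573 0.03193232]
blade [0.58282633 0.02902673 0.03193232]
top expect [260.41622161 197.91228192]
side expect [288.96331547 211.18307982]
322.5 231.5 2.549609661102295 8.5 [[ 0.64678756 -0.0664478   0.042     ]]
289.2096862792969 213.59677124023438 5.448983192443848 58.0 [[0.56984036 0.01834362 0.042     ]]
242.64508056640625 216.74093627929688 14.32972526550293 257.5 [[0.44760465 0.00968939 0.042     ]]
```

```bash
python3 -m jog '0.2 0.013 0 0;0.2 0.013 0 0;0 0 0.4 0;0 0 0.75 0;0 0 0.75 0;0 0 0.75 0;0 -0.5 0 0;0 -0.9 0 0;0 -0.9 0 0;0 -0.9 0 0;0 -0.9 0 0;0 -0.6 0 0;0 -0.3 0 0;0 0 0 0;0 0 -0.7 0;0 0 -0.7 0;0 0 -0.7 0;0 0 -0.4 0;0 0 -0.2 0;0 0 0 0'; python3 -m jog '0 0 -0.1 0;0 0 -0.1 0;0 0 -0.1 0;0 0 0 0;0 0 0 0'
```

```text
t: 17.77
tool_pos: [0.4508, -0.1286, 0.0293]
tool_rot: [[-0.998, -0.067, -0.002], [-0.067, 0.998, 0.001], [0.002, 0.001, -1.0]]
contact_force: [-0.7, 0.5, -0.8]
opening: 0.0265
gripper_force: 69.3
t: 18.18
tool_pos: [0.4516, -0.1297, 0.0216]
tool_rot: [[-0.998, -0.066, 0.0], [-0.066, 0.998, -0.0], [-0.0, -0.0, -1.0]]
contact_force: [-0.2, -0.1, -1.5]
opening: 0.0267
gripper_force: 69.3
```

```bash
python3 -m jog '0 0 -0.07 0;0 0 0 0;0 0 0 0'; python3 -m jog '0 0 0 0;0 0 0 0;0 0 0 0;0 0 0 0;0 0 0 0;0 0 0 0;0 0 0 0;0 0 0 0' 1; python3 -m jog '0 0 0.5 0;0 0 0.8 0;0 0 0.8 0;0 0 0.8 0;-0.5 -0.5 0.5 0;-0.5 -0.5 0 0;-0.5 -0.5 0 0;-0.5 -0.5 0 0;0 0 0 0'; python3 - <<'E'
from h import *
p=np.array(get_state()['tool_pos']);print(p)
t=camera('top'); s=camera('side')
np.savez('pics/a.npz',t=t,s=s)
for n,im in(('top',t),('side',s)):
    h=cv2.cvtColor(im,cv2.COLOR_RGB2HSV); m=cv2.inRange(h,(0,90,40),(10,255,255))|cv2.inRange(h,(170,90,40),(180,255,255))
    e=proj(n,[[.57,.03,.042]])[0]; print(n,'expect',e)
    for c in cv2.findContours(m,0,1)[0]:
        if cv2.contourArea(c)>4: 
            (u,v),r=cv2.minEnclosingCircle(c)
            if np.hypot(u-e[0],v-e[1])<40: print(u,v,r,cv2.contourArea(c),on(n,[(u,v)],.042))
o=np.zeros((600,800,3),np.uint8)
a=crop(t,245,180,32,32,12); o[:384,:384]=a
b=crop(t,255,170,90,90,4); o[:360,400:760]=b
b=crop(s,210,170,130,100,2); o[390:590,400:660]=b
cv2.imwrite('pics/m5.png',o[:,:,::-1])
E
```

```text
t: 18.43
tool_pos: [0.4514, -0.1297, 0.0193]
tool_rot: [[-0.998, -0.066, 0.0], [-0.066, 0.998, -0.0], [-0.0, -0.0, -1.0]]
contact_force: [0.0, 0.3, -1.3]
opening: 0.0263
gripper_force: 69.3
t: 19.1
tool_pos: [0.4515, -0.1297, 0.0193]
tool_rot: [[-0.998, -0.066, 0.0], [-0.066, 0.998, -0.0], [-0.0, -0.0, -1.0]]
contact_force: [-0.1, 0.4, 0.9]
opening: 0.0852
gripper_force: 0.0
t: 19.85
tool_pos: [0.3892, -0.1911, 0.1214]
tool_rot: [[-0.998, -0.064, -0.001], [-0.064, 0.998, -0.001], [0.001, -0.001, -1.0]]
contact_force: [-1.1, 0.1, -1.2]
opening: 0.0851
gripper_force: 0.0
[ 0.38919285 -0.19106753  0.12138963]
top expect [260.41622161 197.91228192]
262.1944580078125 198.63888549804688 6.050935745239258 80.5 [[0.56792868 0.02525632 0.042     ]]
side expect [288.96331547 211.18307982]
323.0 231.5 2.6926822662353516 9.5 [[ 0.64802957 -0.06651356  0.042     ]]
289.3461608886719 214.1923065185547 5.77829122543335 71.0 [[0.57000026 0.01548758 0.042     ]]
```

View pics/m5.png

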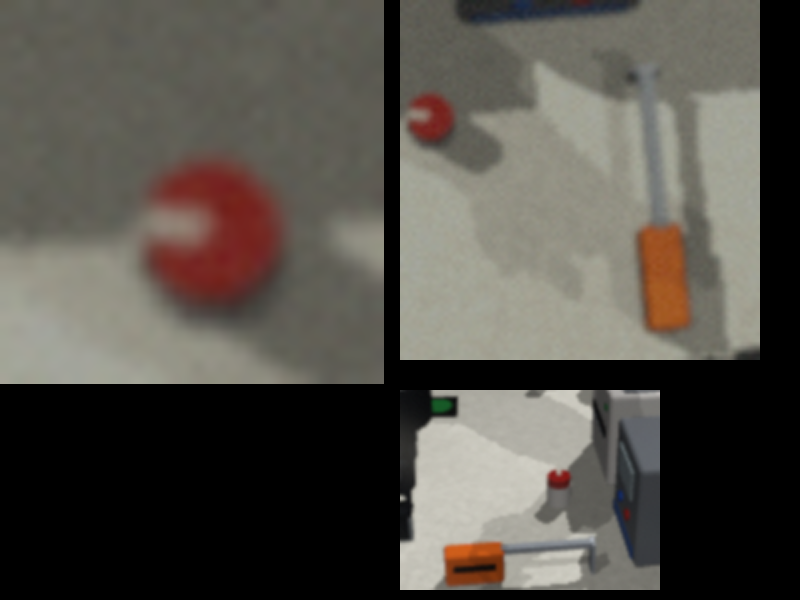

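m5 shows the jar upright in front of the gap, with the cap centre at crop (213,230) and the stripe towards (165,226). The pick stands on the table well clear.

```bash
python3 - <<'E'
from h import *
f=lambda x,y:(245+x/12-.46,180+y/12-.46)
W=on('top',[f(213,230),f(160,225)],.042); d=W[1]-W[0]; print(W,'label yaw',np.degrees(np.arctan2(d[1],d[0])))
t=np.load('pics/a.npz')['t'].astype(float); 
sub=t[190:208,252:274]; w=np.clip(sub[:,:,1]-sub[:,:,0]*0.55,0,None) # whiteness
yy,xx=np.mgrid[190:208,252:274]; r=np.hypot(xx-262.3,yy-198.7); k=(r<4.8)
w=np.clip(sub[:,:,1]-45,0,None)*k; u=(w*xx).sum()/w.sum(); v=(w*yy).sum()/w.sum()
W2=on('top',[(262.3,198.7),(u,v)],.042); d=W2[1]-W2[0]; print(u,v,'yaw',np.degrees(np.arctan2(d[1],d[0])))
E
```

```text
[[0.56773906 0.02500256 0.042     ]
 [0.56909756 0.03683257 0.042     ]] label yaw 83.44909848848292
259.7376573088093 198.27879961277833 yaw 79.4460220976017
```

```bash
python3 -m jog '0.5 0.6 0 -0.7;0.5 0.6 0 -0.7;0.5 0.6 0 -0.7;0.5 0.6 0 -0.7;0.5 0.6 0 -0.7;0.5 0.6 0 -0.7;0.5 0.6 0 -0.7;0.5 0.6 0 -0.7;0.5 0.6 0 -0.7;0.5 0.6 0 -0.6;0.5 0.6 0 -0.6;0.43 0.6 0 -0.6;0 0 0 0;0 0 0 0;0 0 0 0'
```

```text
t: 21.2
tool_pos: [0.5689, 0.0267, 0.1209]
tool_rot: [[-0.711, 0.704, -0.001], [0.704, 0.711, -0.0], [0.001, -0.001, -1.0]]
contact_force: [-0.1, 0.3, -0.7]
opening: 0.0855
gripper_force: 0.0
```

```bash
python3 -m jog '-0.04 -0.04 -0.7 0;0 0 -0.7 0;0 0 -0.7 0;0 0 -0.6 0;0 0 -0.5 0;0 0 -0.3 0;0 0 0 0;0 0 0 0'; python3 -m jog '0 0 0 0;0 0 0 0;0 0 0 0;0 0 0 0;0 0 0 0;0 0 0 0;0 0 0 0;0 0 0 0' -1 25
```

```text
t: 21.87
tool_pos: [0.5678, 0.0247, 0.0164]
tool_rot: [[-0.709, 0.705, -0.001], [0.705, 0.709, -0.0], [0.0, -0.001, -1.0]]
contact_force: [0.3, 0.0, 0.1]
opening: 0.0854
gripper_force: 0.0
t: 22.53
tool_pos: [0.5685, 0.0252, 0.0169]
tool_rot: [[-0.709, 0.705, 0.001], [0.705, 0.709, -0.0], [-0.001, 0.001, -1.0]]
contact_force: [-1.3, 0.1, 5.7]
opening: 0.0303
gripper_force: 24.5
```

```bash
python3 -m jog '0 0 0.7 0;0 0 1 0;0 0 1 0;-0.34 0.53 0 0.97;-0.34 0.53 0 0.97;-0.34 0.53 0 0.97;-0.34 0.53 0 0.97;-0.34 0.53 0 0.97;-0.34 0.53 0 0.97;-0.34 0.53 0 0.97;-0.34 0.53 0 0.97;-0.34 0.53 0 0.97;-0.34 0.53 0 0.97;-0.34 0.53 0 0.97;-0.34 0.53 0 0.97;-0.34 0.53 0 0.97;-0.34 0.53 0 0.97;-0.34 0.53 0 0.97;-0.34 0.53 0 0.97;-0.38 0.53 0 0.98'; python3 -m jog '0 0 0 0;0 0 0 0;0 0 0 0'
```

```text
t: 24.2
tool_pos: [0.393, 0.2962, 0.0973]
tool_rot: [[-0.581, -0.814, 0.0], [-0.814, 0.581, -0.0], [-0.0, -0.0, -1.0]]
contact_force: [0.2, -0.9, -1.2]
opening: 0.0304
gripper_force: 25.2
t: 24.45
tool_pos: [0.3936, 0.2952, 0.0972]
tool_rot: [[-0.587, -0.81, 0.0], [-0.81, 0.587, -0.0], [0.0, -0.0, -1.0]]
contact_force: [-0.6, -0.3, -0.8]
opening: 0.0303
gripper_force: 25.2
```

```bash
python3 -m jog '0 0 -0.6 0;0 0 -0.6 0;0 0 -0.5 0;0 0 -0.4 0;0 0 -0.2 0;0 0 -0.1 0;0 0 -0.08 0;0 0 0 0;0 0 0 0;0 0 0 0'; python3 - <<'E'
from h import *
print(get_state()['tool_pos'],get_state()['contact_force'])
E
```

```text
t: 25.28
tool_pos: [0.394, 0.2957, 0.0235]
tool_rot: [[-0.586, -0.811, 0.001], [-0.811, 0.586, 0.001], [-0.001, -0.0, -1.0]]
contact_force: [0.6, 0.1, -0.1]
opening: 0.0303
gripper_force: 25.2
[0.39395058 0.29566655 0.0234682 ] [ 0.577068    0.07256791 -0.11206676]
```

```bash
python3 -m jog '0 0 -0.07 0;0 0 0 0;0 0 0 0'; python3 -m jog '0 0 0 0;0 0 0 0;0 0 0 0;0 0 0 0;0 0 0 0;0 0 0 0;0 0 0 0;0 0 0 0' 1;  python3 -m jog '0 0 0.4 0;0 0 0.8 0;0 0 0.8 0;0 0 0.8 0;0 0 0.8 0;0 -0.8 0 0;0 -0.8 0 0;0 -0.8 0 0;0 -0.8 0 0;0 -0.8 0 0;0 -0.8 0 0;0 -0.8 0 0;0 -0.8 0 0;0 0 0 0;0 0 0 0'; python3 - <<'E'
from h import *
t=camera('top'); s=camera('side'); np.savez('pics/b.npz',t=t,s=s)
h=cv2.cvtColor(t,cv2.COLOR_RGB2HSV); m=cv2.inRange(h,(0,90,40),(10,255,255))|cv2.inRange(h,(170,90,40),(180,255,255)); m[:240]=0;m[285:]=0;m[:,:145]=0;m[:,185:]=0
c=max(cv2.findContours(m,0,1)[0],key=cv2.contourArea); (u,v),r=cv2.minEnclosingCircle(c); print('cap',u,v,r,on('top',[(u,v)],.046))
x,y=int(round(u)),int(round(v)); np.set_printoptions(linewidth=200)
print(x,y); print(t[y-8:y+9,x-8:x+9,1]); print(t[y-8:y+9,x-8:x+9,0])
b=proj('side',[[.3937,.2952,.03]])[0].astype(int); print(b); h=cv2.cvtColor(s,cv2.COLOR_RGB2HSV)
m=(cv2.inRange(h,(0,90,40),(10,255,255))|cv2.inRange(h,(170,90,40),(180,255,255)))[b[1]-20:b[1]+20,b[0]-20:b[0]+20]; q=np.argwhere(m); print(q.mean(0)+[b[1]-20,b[0]-20],q.min(0),q.max(0),proj('side',[[.3937,.2952,.046]]))
E
```

```text
t: 25.53
tool_pos: [0.3938, 0.2956, 0.021]
tool_rot: [[-0.585, -0.811, 0.001], [-0.811, 0.585, 0.0], [-0.001, -0.0, -1.0]]
contact_force: [1.2, 0.1, 0.8]
opening: 0.0306
gripper_force: 25.3
t: 26.2
tool_pos: [0.3935, 0.2954, 0.0208]
tool_rot: [[-0.585, -0.811, 0.0], [-0.811, 0.585, -0.0], [0.0, -0.0, -1.0]]
contact_force: [-0.3, 1.2, 0.5]
opening: 0.0858
gripper_force: 0.0
t: 27.45
tool_pos: [0.3936, 0.1026, 0.1289]
tool_rot: [[-0.587, -0.809, 0.0], [-0.809, 0.587, 0.0], [-0.0, -0.0, -1.0]]
contact_force: [-0.5, 1.3, -0.4]
opening: 0.0852
gripper_force: 0.0Traceback (most recent call last):
  File "<stdin>", line 4, in <module>
ValueError: max() iterable argument is empty
```

```bash
python3 -m jog '0 -0.8 0.2 0;0 -0.8 0.2 0;0 -0.8 0.2 0;0 -0.8 0 0;0 -0.8 0 0;0 -0.8 0 0;0 0 0 0;0 0 0 0'; cat > l.py <<'E'
from h import *
t=camera('top'); s=camera('side'); np.savez('pics/b.npz',t=t,s=s)
print(get_state()['t'],proj('top',[[.3937,.2952,.046]]),proj('side',[[.3937,.2952,.046]]))
for n,im in (('top',t),('side',s)):
    h=cv2.cvtColor(im,cv2.COLOR_RGB2HSV); m=cv2.inRange(h,(0,80,30),(12,255,255))|cv2.inRange(h,(165,80,30),(180,255,255))
    e=proj(n,[[.3937,.2952,.046]])[0]
    for c in cv2.findContours(m,0,1)[0]:
        (u,v),r=cv2.minEnclosingCircle(c)
        if cv2.contourArea(c)>4 and np.hypot(*(e-[u,v]))<40: print(n,'red',u,v,r,cv2.contourArea(c),on(n,[(u,v)],.046))
x,y=proj('top',[[.3937,.2952,.046]])[0].round().astype(int); np.set_printoptions(linewidth=200)
print(t[y-9:y+10,x-9:x+10,0]); print(t[y-9:y+10,x-9:x+10,1])
E
python3 l.py
```

```text
t: 28.22
tool_pos: [0.3939, -0.0406, 0.1467]
tool_rot: [[-0.586, -0.81, 0.0], [-0.81, 0.586, 0.0], [-0.0, 0.0, -1.0]]
contact_force: [0.1, 0.7, 0.4]
opening: 0.0854
gripper_force: 0.0
28.3167 [[160.24211986 265.7026894 ]] [[227.2371203  165.70312667]]
top red 160.25 266.0 6.823771953582764 104.5 [[0.3929243  0.29516528 0.046     ]]
side red 230.0 169.0 2.2361679077148438 5.5 [[0.40338686 0.27233665 0.046     ]]
[[146 140 109  64  31  22  29  21  24  24  27  24  25  32  28  29  30  30  35]
 [145 137 104  57  32  22  25  28  24  26  31  22  29  28  28  34  28  27  34]
 [148 138 101  53  30  20  32  34  41  49  47  53  46  42  39  30  34  33  33]
 [148 135 101  50  30  28  49  63  79  82  84  86  76  63  50  41  37  33  36]
 [143 134 100  52  40  56  80 104 112 107 112 114 101  83  68  54  47  42  37]
 [148 137 104  57  59  91 108 117 121 117 122 117 115 105  80  63  53  51  41]
 [147 135  96  66  80 109 117 120 122 118 120 120 120 117  99  70  59  52  47]
 [149 139 103  77 104 118 120 121 121 123 119 122 119 117 108  79  57  50  50]
 [150 141 103  84 109 122 119 120 125 120 121 119 120
[... 1618 characters left out ...]
94  48  23  22  32  56 104 126 103  51  25  32  29  30  41  46  61]
 [147 134  93  40  26  27  22  44 106 134 114  64  27  23  30  37  47  53  51]
 [144 134  94  44  23  16  29  52  99 138 117  64  30  28  34  41  48  56  54]
 [144 135  96  50  20  23  22  44 102 134 120  65  26  33  39  50  54  56  53]
 [144 138  99  46  26  22  28  44  94 122 105  60  38  37  47  45  52  53  53]
 [147 133  95  51  21  21  22  43  67  79  72  57  59  45  47  49  50  49  37]
 [145 133  94  49  18  13  19  34  41  49  65  69  75  78  67  52  47  38  28]
 [144 132  91  50  25  16  20  25  26  28  41  58  83 100  87  53  32  24  21]
 [147 134  94  53  24  22  23  24  22  20  29  45  82 105  86  48  25  25  21]]
```

The cap sits at the pad's middle (within about 1 mm) and the stripe points straight at the window. Handing in.

```bash
python3 -c "
from cell import finish_job; print(finish_job())"
```

```text
the job is handed in; nothing more can be done
None
```

The job is handed in at about 28 s, verdict not shown: by the cameras, the jar is within about 1 mm of the pad's middle, label to the window, and the pick stood upright clear of it; I didn't re-measure the bystanders.

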